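# Dispense one stock tablet into the mug

### The arm

A 6-joint arm with a two-finger parallel gripper is mounted at the origin on a cart in front of the work surface, level with it; the furniture and walls round the work are solid. World frame = base frame: x ahead of the robot, y to its left, z up, the work surface at z = 0. Lengths are in m, angles in rad, forces in N, time in s.
With the tool pointing down it reaches from about 0.35 to 0.975 m from the base axis. Payload 4.9 kg.
Tool frame: the origin (TCP) lies at the very end of the fingers, on their centre line; the grasp point (between the pads) lies ctrl.grip_point_offset behind it (ctrl.grip_point_offset is the distance from the TCP to the grasp point, in m); z points along the fingers, y is the direction in which the jaws open and shut (so a half turn about z gives the same grasp; the last joint's range is limited). The gripper opens to 85 mm and grips with 20 to 120 N. Pads are 22 mm wide; open, the fingers measure 114 mm over their backs; the gripper's body (76 mm by 85 mm) begins 54 mm behind the grasp point. The pads swing forward as they close: fully open they stand 13 mm farther back than shut.
Start: joints at [-1.284, 0.053, 1.613, -0, 1.476, -0.119], TCP at [0.247, -0.574, 0.231] pointing down, gripper open.
Joint ranges: [-3.01, 3.01], [-1.01, 2.22], [0.06, 2.58], [-1.02, 4.17], [0.09, 2.62], [-3.14, 3.14]. Speed limits (rad/s): [2.57, 2.57, 3.14, 3.14, 3.14, 3.14].

### API

Orientations are given as a rotation vector (axis times angle).
In Python, from station import ctrl gives the robot as it stands. The module is installed in compiled form; this text tells all that it offers.
- The arm moves only by the shell command python3 -m creep 'ROWS' [FORCE]. ROWS is JSON, a list of rows, each a list of 5 numbers: the closure in counts, from 0 (fully open) to 255 (shut), then the shift along the tool's x, y, z in mm, then the turn about the tool's z in rad. A call has 1 to 12 rows; each row is the pose to reach, as a shift and turn from the pose commanded when the call began, along the tool's axes at that moment; what a row does not reach only later rows make up. A row lasts 1/12 s, in which the tool goes at most 41.7 mm and 7.16 degrees, less where a joint would pass 70% of its speed; a pose out of reach is approached as far as the arm can. A call with a gripper value outside its range is refused whole. The fingers move at their own pace and stop on an object; FORCE is the grip in N (left out, the last holds). Time passes only in rows, so rows that repeat a pose let the fingers close. It gives the time, the measured TCP pose, the force and the opening at its end, in the units of the state.
- ctrl.get_obs(): the state, without advancing time (a new reading comes with each control period).
- ctrl.get_image(name): name is "side" or "top" or "wrist"; returns the picture (400x640x3 uint8, red, green, blue); there is no depth.
- ctrl.calibration(name): a dict with "fx", "fy", "cx", "cy" (pixels), "R" (3x3) and "t" (3): a world point X has camera coordinates R X + t. Camera axes: x right, y down, z forward; pixel columns grow to the right and rows downward; lengths in m; the calibration is good to about 2 mm. The wrist camera is an equidistant fisheye: a pixel r from the principal point sees the ray r / f radians off the axis. A picture is of the moment at which its call begins: read the wrist's pose just before it. calibration takes no time and is no camera call; for the wrist camera it gives the pose at the moment of the call.
- ctrl.finish_job(): hands the job in, once; it reports no verdict.
Trained networks look in the newest picture that a camera, given by its name, has taken for a name from the list of things; names that differ only in an ending like _2 or _b are one class to them, and where a whole thing is asked for, a point or a joint stands for the part that bears it (a point fixed in the world has none). Each returns a list of dicts, best first, with "conf" (0 to 1); they miss things now and then, are a little off and sometimes report something else, mostly with a low value. They report only what shows in the picture. A call takes as long as a camera call. They do not tell look-alikes from the thing itself.
- ctrl.boxes_of(camera, label): "rect" ([left, top, width, height] in pixels, round what is visible of it).
- ctrl.outline_of(camera, label): "mask" (400x640 bool, what is visible of it) and "rect" ([left, top, width, height] in pixels, round what is visible of it).
The state is a dict: "t": time; "q": joint angles; "dq": joint speeds; "effort": joint torques, N m; "tool_pos": TCP position; "tool_rot": TCP orientation; "contact_force": force on the tool from outside, world axes, zero at the start; "wrist_torque": the same for the moment, N m; "opening": finger opening in m.
Only numpy, scipy, OpenCV 4.12 (cv2) and the standard library are available. Lean on these libraries where they do the work, as an engineer would, in place of code of your own. Each camera call takes 0.05 s, during which the arm holds its last target. There are 200 camera calls.

### The job

Stand the mug on the worktop under the mouth of the tablet dispenser, upright, and let go of it. Then press the dispenser's knob down until it is firmly against its stop, hold it firmly there for a moment without forcing it, and let it come all the way up again. Finish with exactly one tablet, and nothing else, in the mug, the mug still standing upright under the mouth, and the candle, onion, nearby lemon, salt shaker and jam jar left where they were.

Things in the scene. Friction and masses are not known exactly. Their poses are not given: they have to be found in the camera images.
- dispenser: tablet dispenser fixed to the worktop; origin on the worktop under the middle of its magazine; its -x points out of the mouth. A clear magazine, 40 mm square, z 122 to 177 mm, overhangs at the front and holds three stacked tablets; the column and grey foot (100 mm wide) begin at x = +23 mm, the knob stands at x = +58 mm. Each full stroke of the knob pushes the lowest tablet out of the mouth
- drop_point (a point): point on the worktop, fixed to the dispenser, 45 mm in front of its origin, axes as the dispenser's: tablets drop here, so the middle of the mug should stand here (within 15 mm). Above it, the mouth is an open channel 40 mm wide: underside at z = 118 mm, its lip 13 mm behind this point. The worktop below is free up to the foot
- bush_top (a point): on the knob's vertical axis, on top of the fixed grey bush of its stem, 158 mm above the worktop. The knob (a mushroom 38 mm across, 14 mm high) has its top 43 to 67 mm above this point when released: it is screwed up or down its stem from start to start. That height is not measured; feel for it or look. At the stop it is 26 mm lower
- plunger (a joint): travel of the knob, m: 0 = fully up (a spring returns it), 0.026 = against its stop, down is positive. The spring takes about 4 N to start and 8 N at the end of the stroke, with no force peak on the way; then the force rises steeply (hard stop, thin rubber cap on the knob). Firmly on the stop means 12 to 22 N on the knob, kept half a second; over 30 N breaks the dispenser
- mug_center (a point): loose pale ceramic mug, 0.2 to 0.35 kg, 82 mm across, 94 mm high, open at the top, cavity about 64 mm across; this point is on its axis half-way up, 47 mm above its underside; z up when it stands; its handle stands out towards its own -y
- mug_handle (a point): middle of the upper half of the mug's handle: 72 mm above the underside, 70 mm from the mug's axis along its -y. The handle is an upright loop 12 mm wide (along the mug's x), its outer bar 19 mm thick radially, the top of the loop 88 mm above the underside; pinch it from above across its width. At the start it points roughly at the robot
- tablet1_center (a point): brown round stock tablet, 30 mm across, 12 mm thick, 12 g, the lowest in the magazine, the one that is dispensed; this point is its centre
- tablet2_center (a point): brown round stock tablet, 30 mm across, 12 mm thick, 12 g, the second in the magazine; this point is its centre
- tablet3_center (a point): brown round stock tablet, 30 mm across, 12 mm thick, 12 g, the top one in the magazine; this point is its centre
- candle: bystander: tan candle, 61 mm across, 131 mm high, origin at the middle of its underside
- onion: bystander: onion, 82 mm across, 94 mm high, origin under its middle
- lemon: bystander: lemon near the drainer, 71 x 53 x 51 mm, origin under its middle
- salt_shaker: bystander: glass salt shaker, 44 mm across, 90 mm high, origin at the middle of its underside
- jam_jar: bystander: glass jam jar with a white lid, 65 mm across, 94 mm high, origin at the middle of its underside
- mug: the mug again: origin on the level of its underside, 19 mm from its axis towards the handle
Mind the look-alikes: they are no part of the job. There is more than one size of the mug; the job needs the larger.

How it is judged:
By the outcome, as a careful person would: the job done as asked, in the order asked, and still so for the second after the job is handed in, with the robot touching nothing.
It also fails if it takes over 48 s, if anything falls off the work surface, if the arm or the gripper's body presses on something with over 40 N, if the wrist force passes 120 N, or if a joint passes its speed limit or range.

## Working session

There is one attempt and no reset: what is moved stays moved. The work goes in short steps, Python scripts to look and compute and a shell command to move; the robot and the scene stay as the last step left them, time stands still between calls to the robot, and variables do not carry over. Pictures are saved under pics/ and viewed, about 8 in all and at most 12, crops included, and the job is handed in when it is done.

```bash
mkdir -p pics
python3 - <<'E'
from station import ctrl
import cv2,numpy as np
ims=[]
for n in("side","top"):
    im=ctrl.get_image(n); cv2.imwrite(f"pics/{n}0.png",im[:,:,::-1])
    c=ctrl.calibration(n); print(n,{k:np.round(v,3).tolist() for k,v in c.items()})
    for l in("mug","dispenser","candle","onion","lemon","salt_shaker","jam_jar","mug_handle","plunger","tablet1_center"):
        print(n,l,[(b["rect"],round(b["conf"],2)) for b in ctrl.boxes_of(n,l)][:4])
o=ctrl.get_obs(); print(o["t"],o["tool_pos"],o["tool_rot"],o["contact_force"],o["opening"],ctrl.grip_point_offset)
E
```

```text
side {'fx': 373.093, 'fy': 373.093, 'cx': 314.899, 'cy': 202.033, 'R': [[-0.998, -0.069, 0.008], [-0.05, 0.632, -0.773], [0.048, -0.772, -0.634]], 't': [0.544, 0.285, 0.703]}
side mug [([231.2, 312.9, 44.9, 50.4], 0.96), ([333.6, 226.0, 40.8, 55.5], 0.85)]
side dispenser [([307.1, 136.2, 49.7, 87.3], 0.78)]
side candle [([311.3, 137.1, 20.8, 47.8], 0.87)]
side onion [([357.2, 163.7, 27.2, 27.9], 0.6)]
side lemon [([256.4, 242.9, 24.4, 25.7], 0.83)]
side salt_shaker []
side jam_jar [([233.8, 194.1, 30.6, 42.4], 0.73)]
side mug_handle [([232.3, 314.6, 44.3, 47.4], 0.94), ([332.8, 226.8, 42.4, 56.1], 0.64)]
side plunger [([325.8, 136.6, 14.8, 24.4], 0.55)]
side tablet1_center []
top {'fx': 494.58, 'fy': 494.58, 'cx': 318.033, 'cy': 188.865, 'R': [[0.019, -1.0, -0.0], [-0.981, -0.019, -0.193], [0.193, 0.004, -0.981]], 't': [-0.237, 0.54, 1.182]}
top mug [([201.9, 130.4, 29.2, 28.6], 0.98), ([268.0, 197.2, 48.8, 38.7], 0.73)]
top dispenser [([342.0, 175.4, 63.4, 46.7], 0.59), ([290.0, 134.6, 20.7, 19.2], 0.39)]
top candle [([422.6, 166.1, 36.8, 28.3], 0.55)]
top onion [([400.0, 219.8, 33.6, 33.4], 0.66)]
top lemon [([291.5, 132.6, 20.7, 22.5], 0.78)]
top salt_shaker [([367.8, 260.0, 12.1, 14.2], 0.58)]
top jam_jar [([329.2, 102.1, 31.3, 36.4], 0.91)]
top mug_handle [([266.5, 198.4, 50.8, 36.3], 0.96), ([201.3, 126.9, 28.9, 35.2], 0.77)]
top plunger [([378.8, 168.9, 18.6, 23.9], 0.81)]
top tablet1_center []
1.1 [ 0.24668606 -0.57423858  0.23130611] [ 3.07715414e+00  6.32980924e-01 -3.19090382e-05] [-0.49713919 -0.15136051 -0.15692989] 0.08529770640998977 0.0187
```

Run:
```python
import cv2
a=cv2.imread("pics/side0.png")[110:370,180:440]; b=cv2.imread("pics/top0.png")[80:300,180:480]
cv2.imwrite("pics/a.png",cv2.resize(a,(598,598),interpolation=2)); cv2.imwrite("pics/b.png",cv2.resize(b,(800,587),interpolation=2))
```

```text
(no output)
```

View pics/a.png

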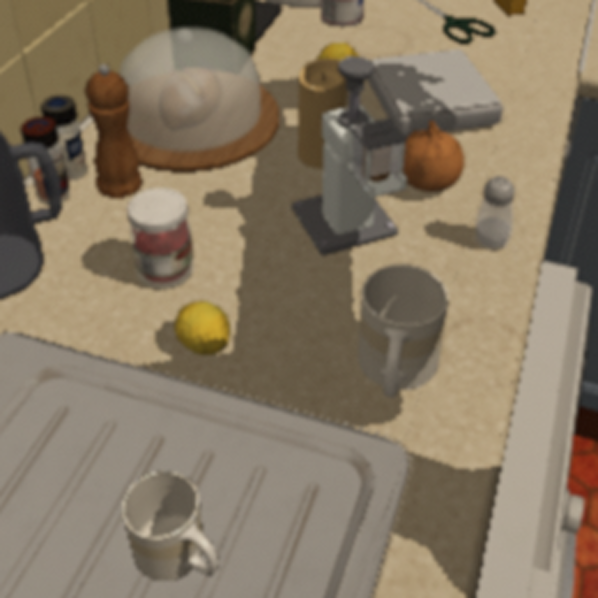

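View pics/b.png

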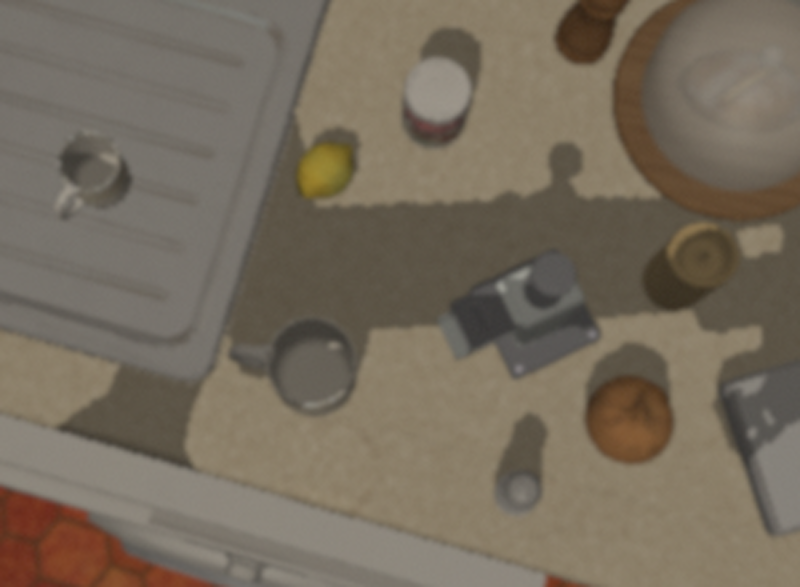

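Top crop: large mug at full-image pixel (297,216), handle to the left. Side: (355,242). Look-alike: the small mug on the drainer (top (216,145), side (252,337)); there is also a second lemon behind, and the magazine's mouth is at top (351,204). I choose the larger mug on the worktop. Its side-crop rim is 86/2.3 px wide at a greater distance than the small mug. Next I fit the poses.

```bash
cat > h.py <<'E'
from station import ctrl
import cv2,numpy as np
from scipy.optimize import least_squares
def proj(n,X):
    c=ctrl.calibration(n); p=np.atleast_2d(X)@np.array(c["R"]).T+c["t"]
    return p[:,:2]/p[:,2:]*[c["fx"],c["fy"]]+[c["cx"],c["cy"]]
A=lambda x,y:np.array([180+x/2.3,110+y/2.3])
B=lambda x,y:np.array([180+x/2.667,80+y/2.667])
def tri(pa,pb):
    return least_squares(lambda X:np.r_[proj("side",X)[0]-pa,proj("top",X)[0]-pb],[.6,-.2,.1])
def disp(p,X):
    c,s=np.cos(p[2]),np.sin(p[2]); X=np.atleast_2d(X)
    return X@np.array([[c,s,0],[-s,c,0],[0,0,1]])+[p[0],p[1],0]
E
python3 - <<'E'
from h import *
for nm,a,b in(("rim",A(403,303),B(312,363)),("knob",A(355,68),B(551,270)),("handle",A(393,345),B(240,353))):
    r=tri(a,b); print(nm,r.x.round(4),r.fun.round(1))
# p: x,y,yaw,knobtop,foot back x, foot h
def f(p):
    pts=[("side",A(330,250),[.023,.05,0]),("side",A(397,230),[.023,-.05,p[5]/2]),("side",A(293,208),[p[4],.05,p[5]]),
     ("top",B(518,377),[.023,-.05,p[5]/2]),("top",B(600,335),[p[4],-.05,p[5]/2]),
     ("side",A(355,68),[.058,0,p[3]]),("top",B(551,270),[.058,0,p[3]])]
    return np.concatenate([proj(n,disp(p,X))[0]-q for n,q,X in pts]+[[(p[5]-.01)*100]])
r=least_squares(f,[.6,-.3,-1.05,.21,.1,.01],x_scale=[.1,.1,.5,.1,.1,.01])
print(r.x.round(4),r.fun.round(1)); print("drop",disp(r.x,[-.045,0,0]),"bush",disp(r.x,[.058,0,.158]))
# mug fit from masks: cylinder silhouette + handle
for n in("side","top"):
    ctrl.get_image(n)
    ms=ctrl.outline_of(n,"mug")
    for m in ms: print(n,m["rect"],m["conf"])
    m=[m for m in ms if m["rect"][0]>240 and m["conf"]>.3]
    if m: np.save(f"m_{n}.npy",m[0]["mask"])
M={n:np.load(f"m_{n}.npy") for n in("side","top")}
def model(p):
    t=np.linspace(0,6.283,40); h=p[2]
    cyl=[np.c_[p[0]+.041*np.cos(t),p[1]+.041*np.sin(t),0*t+z] for z in(0,.094)]
    d=np.array([np.cos(h),np.sin(h)]);e=np.array([-d[1],d[0]])
    H=[[*(p[:2]+d*r+e*w),z] for r in(.035,.079) for w in(-.006,.006) for z in(.03,.088)]
    return np.vstack(cyl),np.array(H)
def cost(p):
    s=0
    for n in M:
        im=np.zeros((1600,2560),np.uint8)
        for X in model(p):
            cv2.fillConvexPoly(im,cv2.convexHull(np.round(proj(n,X)*4).astype(np.int32)),1)
        im=cv2.resize(im*255,(640,400),interpolation=cv2.INTER_AREA)/255.
        s+=np.abs(im-M[n]).sum()/M[n].sum()
    return s
from scipy.optimize import minimize
r0=tri(A(403,303),B(312,363)).x
best=min((minimize(cost,[r0[0],r0[1],h],method="Nelder-Mead",options=dict(initial_simplex=np.array([r0[0],r0[1],h])+np.array([[0,0,0],[.01,0,0],[0,.01,0],[0,0,.3]]))) for h in(1.,1.6,2.2)),key=lambda r:r.fun)
print("mug",best.x,best.fun)
E
```

```text
rim [ 0.471  -0.1776  0.081 ] [-0.1 -0.  -0.   0.1]
knob [ 0.5298 -0.3752  0.2185] [-1.  -0.3 -0.1  1. ]
handle [ 0.4798 -0.1137  0.0918] [ 0.7  0.2  0.2 -0.9]
[ 0.4984 -0.3294 -1.0244  0.2162  0.1111  0.0095] [-2.9  3.5  0.5 -0.4 -1.7  0.   1.   1.8 -0.6  0.5 -0.5 -0.2  1.5  1.8
 -0. ]
drop [[ 0.47503031 -0.29095199  0.        ]] bush [[ 0.52854727 -0.3789573   0.158     ]]
side [231.7, 316.2, 44.6, 46.8] 0.93
side [334.3, 224.8, 40.5, 59.9] 0.55
side [306.0, 135.7, 51.5, 86.7] 0.5
top [203.1, 125.2, 27.8, 34.4] 0.7
top [268.4, 197.8, 47.6, 36.7] 0.68
mug [ 0.47114155 -0.17860942  1.39660767] 0.14611639993037503
```

```bash
python3 -m creep '[[0,200,-170,-20,-0.5],[0,200,-170,-20,-0.5],[0,200,-170,-20,-0.5],[0,200,-170,-20,-0.5],[0,200,-170,-20,-0.5],[0,200,-170,-20,-0.5],[0,397,-334,-20,-0.99],[0,397,-334,-20,-0.99],[0,397,-334,-20,-0.99],[0,397,-334,-20,-0.99],[0,397,-334,-20,-0.99],[0,397,-334,-20,-0.99]]' 40
python3 - <<'E'
from h import *
import cv2
c=ctrl.calibration("wrist"); im=ctrl.get_image("wrist"); cv2.imwrite("pics/w1.png",im[:,:,::-1])
print(c)
for l in("mug","mug_handle","dispenser","plunger"): print(l,[(b["rect"],round(b["conf"],2)) for b in ctrl.boxes_of("wrist",l)][:4])
E
```

```text
t: 2.3
tool_pos: [0.4713, -0.1261, 0.2517]
tool_rot: [2.406, 2.018, 0.001]
contact_force: [0.7, -0.5, -0.5]
opening: 0.0854
{'fx': 309.70691628693146, 'fy': 309.70691628693146, 'cx': 321.9810539270995, 'cy': 197.39889861875716, 'R': array([[ 0.98490032, -0.17311042,  0.00203513],
       [-0.16555622, -0.93835374,  0.30345245],
       [-0.0506211 , -0.29920734, -0.95284441]]), 't': array([-0.48716149, -0.08585994,  0.38404032])}
mug [([291.1, 143.2, 78.0, 118.9], 0.96), ([414.3, 0.9, 72.8, 47.8], 0.78)]
mug_handle [([410.6, 0.0, 76.9, 41.2], 0.86), ([291.0, 145.2, 79.1, 116.1], 0.56)]
dispenser [([353.2, 281.3, 65.8, 71.2], 0.83)]
plunger []
```

View pics/w1.png

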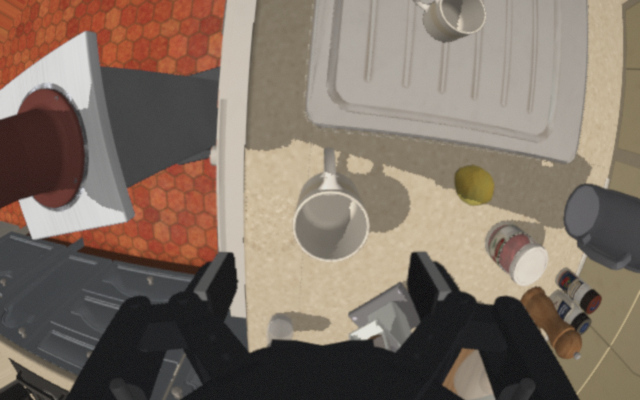

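The wrist view shows the large mug with its rim centre at (331,223), the handle running up to (329,149), the small mug at (455,15), and the dispenser foot at bottom (385,310). The mug choice is confirmed.

```bash
cat >> h.py <<'E'
def ray(px,z,c):
    d=np.array(px)-[c["cx"],c["cy"]]; r=np.hypot(*d); th=r/c["fx"]
    v=np.r_[d/r*np.sin(th),np.cos(th)]; R=np.array(c["R"]); w=R.T@v; o=-R.T@np.array(c["t"])
    return (o+w*(z-o[2])/w[2]).round(4)
E
python3 - <<'E'
from h import *
c=ctrl.calibration("wrist"); im=ctrl.get_image("wrist")
print("cam",-c["R"].T@c["t"])
for nm,p,z in(("rimC",(331,222),.094),("rimL",(293.5,222),.094),("rimR",(368.5,222),.094),("rimbot",(331,261),.094),("handletip",(329,149),.08),("handlemid",(329.5,160),.088),("lemon",(474,186),.025),("salt",(281,326),.085)): print(nm,ray(p,z,c))
o=ctrl.get_obs(); R=cv2.Rodrigues(o["tool_rot"])[0]; print(o["tool_pos"],R.round(3))
crop=im[135:270,270:390]; cv2.imwrite("pics/c1.png",cv2.resize(crop,None,fx=4,fy=4,interpolation=2)[:,:,::-1])
E
```

```text
cam [ 0.48458468 -0.05197091  0.39255915]
rimC [ 0.473  -0.1738  0.094 ]
rimL [ 0.4345 -0.1671  0.094 ]
rimR [ 0.5118 -0.1808  0.094 ]
rimbot [ 0.4655 -0.2197  0.094 ]
handletip [ 0.4836 -0.1005  0.08  ]
handlemid [ 0.4822 -0.1103  0.088 ]
lemon [ 0.6681 -0.1868  0.025 ]
salt [ 0.3854 -0.3118  0.085 ]
[ 0.47053947 -0.12871591  0.25125258] [[ 0.175  0.985 -0.   ]
 [ 0.985 -0.175 -0.   ]
 [-0.    -0.    -1.   ]]
```

View pics/c1.png

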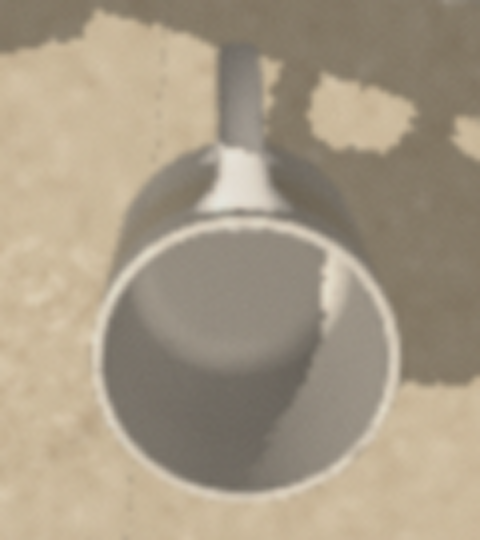

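```bash
python3 -m creep '[[0,24,8.5,0,-0.03],[0,24,8.5,40,-0.03],[0,24,8.5,80,-0.03],[0,24,8.5,110,-0.03],[0,24,8.5,110,-0.03],[0,24,8.5,110,-0.03]]' 40
python3 - <<'E'
from h import *
o=ctrl.get_obs(); c=ctrl.calibration("wrist"); im=ctrl.get_image("wrist")
R=cv2.Rodrigues(o["tool_rot"])[0];print(o["tool_pos"],R[:,1])
for d in (np.array([.483,-.1067,.053]),): print("d",(R.T@(d-o["tool_pos"])*1000).round(1))
cv2.imwrite("pics/w2.png",im[:,:,::-1])
E
```

```text
t: 3.1
tool_pos: [0.4817, -0.1068, 0.1398]
tool_rot: [-2.376, -2.049, 0.003]
contact_force: [-0.2, 0.3, 0.1]
opening: 0.0853
[ 0.48174646 -0.10679595  0.13978505] [ 0.98911567 -0.1470844  -0.00404732]
d [ 0.2  1.6 86.8]
```

View pics/w2.png

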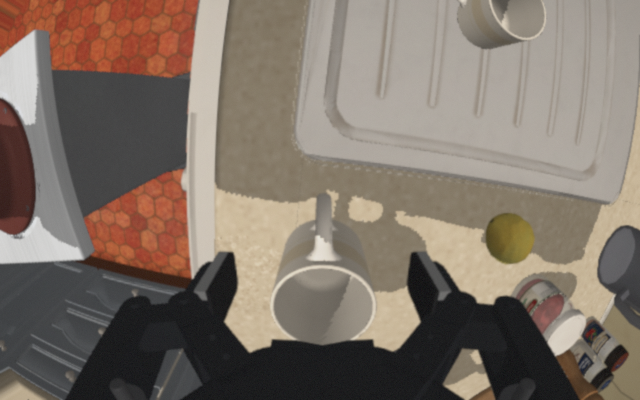

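The handle (323,195–258) is centred between the fingers. Descending and closing.

```bash
python3 -m creep '[[0,0,1.5,30,0],[0,0,1.5,60,0],[0,0,1.5,80,0],[0,0,1.5,87,0],[0,0,1.5,87,0],[150,0,1.5,87,0],[255,0,1.5,87,0],[255,0,1.5,87,0],[255,0,1.5,87,0],[255,0,1.5,87,0],[255,0,1.5,87,0],[255,0,1.5,87,0]]' 50
python3 -m creep '[[255,0,0,-5,0],[255,0,0,-10,0],[255,0,0,-12,0],[255,0,0,-12,0]]' 60
python3 - <<'E'
from h import *
o=ctrl.get_obs(); c=ctrl.calibration("wrist"); im=ctrl.get_image("wrist")
print(o)
cv2.imwrite("pics/w3.png",im[:,:,::-1])
E
```

```text
t: 4.15
tool_pos: [0.485, -0.1062, 0.0548]
tool_rot: [2.376, 2.055, -0.0]
contact_force: [-1.7, 1.0, 3.9]
opening: 0.0105
t: 4.48
tool_pos: [0.4851, -0.1062, 0.0667]
tool_rot: [2.376, 2.054, 0.001]
contact_force: [-0.1, 0.1, -3.0]
opening: 0.0104
{'t': 4.4833, 'q': array([-3.65537965e-01, -9.25568118e-02,  2.04573833e+00,  1.88501518e-04,
        1.18758069e+00, -2.20611988e-01]), 'dq': array([-0.00023475,  0.0065622 ,  0.00446631, -0.00325056, -0.00529834,
        0.00044759]), 'effort': array([ 3.21975828e-02, -2.99921948e+01, -3.39254630e+01, -1.55757833e-01,
        4.06710093e-02,  3.11918644e-03]), 'tool_pos': array([ 0.48506775, -0.10615281,  0.06671198]), 'tool_rot': array([2.37602437e+00, 2.05427199e+00, 8.58456724e-04]), 'contact_force': array([-0.08353571,  0.1243961 , -2.9995855 ]), 'wrist_torque': array([ 0.10598802, -0.03166092,  0.01903556]), 'opening': 0.010351057354950259}
```

View pics/w3.png

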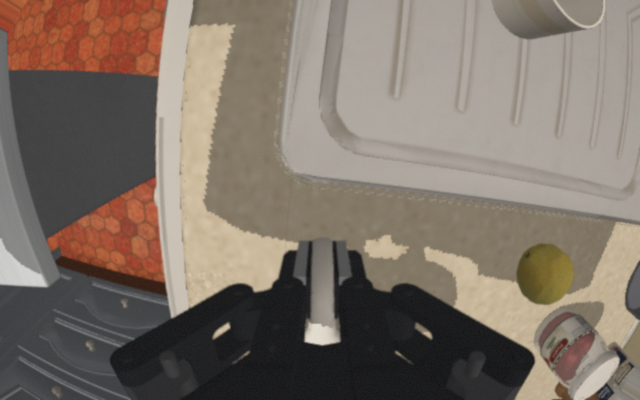

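Run:
```python
from h import *
p=[.4984,-.3294,-1.0244]
seg=[]
box=lambda x0,x1,y0,y1,z:[[x0,y0,z],[x1,y0,z],[x1,y1,z],[x0,y1,z]]
polys=[(box(-.02,.02,-.02,.02,.177),(0,255,0)),(box(-.02,.02,-.02,.02,.122),(0,255,255)),(box(-.032,.02,-.02,.02,.118),(255,0,0)),(box(.023,.11,-.05,.05,0),(255,0,255)),
 ([[.058+.019*np.cos(t),.019*np.sin(t),.2162] for t in np.linspace(0,6.28,20)],(0,128,255))]
out=[]
for n,(x0,y0,w,h),s in(("top",(338,160,75,70),7),("side",(300,130,60,100),5)):
    im=cv2.imread(f"pics/{n}0.png")[y0:y0+h,x0:x0+w]
    raw=cv2.resize(im,None,fx=s,fy=s,interpolation=2);im=raw.copy()
    for P,c in polys: cv2.polylines(im,[np.round(((proj(n,disp(p,P))-[x0,y0]+.5)*s)).astype(int)],True,c,1)
    out+= [im] 
H=max(i.shape[0] for i in out); out=[cv2.copyMakeBorder(i,0,H-i.shape[0],0,0,0) for i in out]
cv2.imwrite("pics/ov.png",np.hstack(out)); print(np.hstack(out).shape)
```

```text
(500, 825, 3)
```

View pics/ov.png

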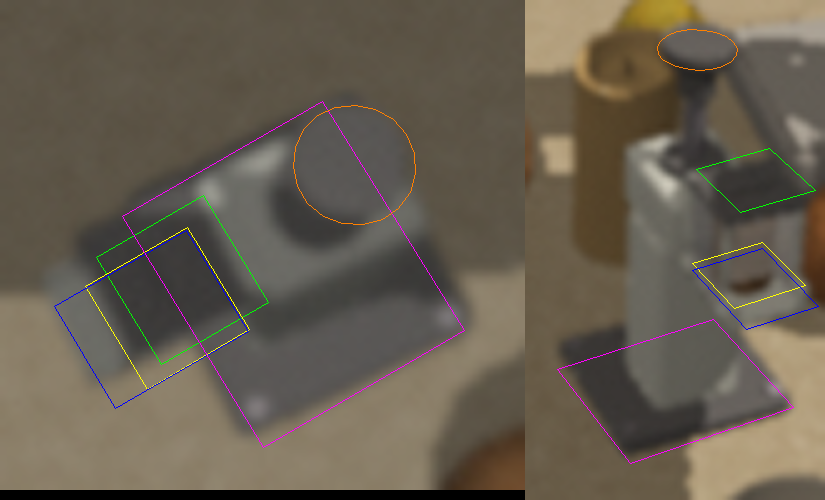

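Run:
```python
from h import *
T=lambda x,y:np.array([338+x/7-.5,160+y/7-.5]); S=lambda x,y:np.array([300+(x-525)/5-.5,130+y/5-.5])
def f(p,full=False):
    h=p[5]; pts=[("top",T(78,325),[-.032,0,.12]),("top",T(247,434),[.023,-.05,h]),("top",T(470,318),[p[4],-.05,h]),("top",T(354,163),[.058,0,p[3]]),
    ("side",S(697,47),[.058,0,p[3]]),("side",S(628,452),[.023,.05,h]),("side",S(793,402),[.023,-.05,h]),("side",S(560,350),[p[4],.05,h]),("side",S(765,150),[.02,-.02,.177]),("side",S(735,213),[-.02,.02,.177])]
    return np.concatenate([proj(n,disp(p,X))[0]-q for n,q,X in pts]+[[(h-.012)*300]])
for ly in(0,):
    r=least_squares(f,[.5,-.33,-1.02,.216,.11,.012],x_scale=[.1,.1,.5,.1,.1,.01],loss="soft_l1")
    print(r.x.round(4),r.fun[:-1].reshape(-1,2).round(1).tolist())
    print("drop",disp(r.x,[-.045,0,0]),"bush",disp(r.x,[.058,0,.158]))
    # camera offsets test: allow 2D shift of side cam
def g(p):
    e=f(p[:6])[:-1].reshape(-1,2).copy(); e[4:]+=p[6:8]; e[:4]+=p[8:10]
    return np.r_[e.ravel(),(p[5]-.012)*300,p[6:]/1.0]
r=least_squares(g,[.5,-.33,-1.02,.216,.11,.012,0,0,0,0],x_scale=[.1,.1,.5,.1,.1,.01,1,1,1,1],loss="soft_l1")
print(r.x.round(4),r.fun.round(1)); print("drop",disp(r.x,[-.045,0,0]),"bush",disp(r.x,[.058,0,.158]))
```

```text
[ 0.5013 -0.3268 -1.0694  0.2182  0.1137  0.0094] [[-0.5, 2.7], [1.1, 1.1], [0.2, 1.4], [-0.5, -0.3], [-0.3, -0.0], [-0.7, -0.4], [-0.1, -0.6], [-1.0, 0.1], [0.2, 0.2], [-0.9, 0.4]]
drop [[ 0.47969403 -0.28730244  0.        ]] bush [[ 0.52919727 -0.37762646  0.158     ]]
[ 0.5024 -0.3271 -1.0802  0.2175  0.1135  0.0087  0.6654  0.061  -0.089
 -0.8103] [-0.5  1.3  1.   0.   0.1  0.7 -0.3 -1.3  0.1  0.2 -0.4 -0.4  0.3 -0.4
 -0.4  0.   0.5  0.2 -0.8  0.3 -1.   0.7  0.1 -0.1 -0.8]
drop [[ 0.48120998 -0.28742045  0.        ]] bush [[ 0.52974176 -0.37827013  0.158     ]]
```

```bash
python3 -m creep '[[255,-8,2,5,0],[255,-22,5,5,0],[255,-36,8,5,0],[255,-52,11,5,0],[255,-68,14,5,0],[255,-82,17,5,0],[255,-94,19.5,5,0],[255,-104,21.5,5,0],[255,-109,22,5,0],[255,-109,22,5,0],[255,-109,22,8,0],[255,-109,22,10,0]]'
python3 - <<'E'
from h import *
o=ctrl.get_obs(); print(o["tool_pos"],o["tool_rot"],o["contact_force"],o["wrist_torque"])
for n in("side","top"): cv2.imwrite(f"pics/{n}1.png",ctrl.get_image(n)[:,:,::-1])
a=cv2.imread("pics/side1.png")[130:260,290:420]; b=cv2.imread("pics/top1.png")[150:270,260:420]
cv2.imwrite("pics/d.png",np.hstack([cv2.resize(a,(390,390),interpolation=2),cv2.resize(b,(400,300),interpolation=2)[:,:] if 0 else cv2.copyMakeBorder(cv2.resize(b,(400,300),interpolation=2),0,90,0,0,0)]))
E
```

```text
t: 5.53
tool_pos: [0.4907, -0.2166, 0.0558]
tool_rot: [-2.376, -2.055, -0.0]
contact_force: [0.3, 0.7, -2.4]
opening: 0.0102
[ 0.49069949 -0.21657994  0.05584422] [-2.37568732e+00 -2.05481678e+00 -1.94920650e-04] [ 0.26048688  0.70280549 -2.39385105] [ 0.19484887 -0.02234206 -0.01703281]
```

View pics/d.png

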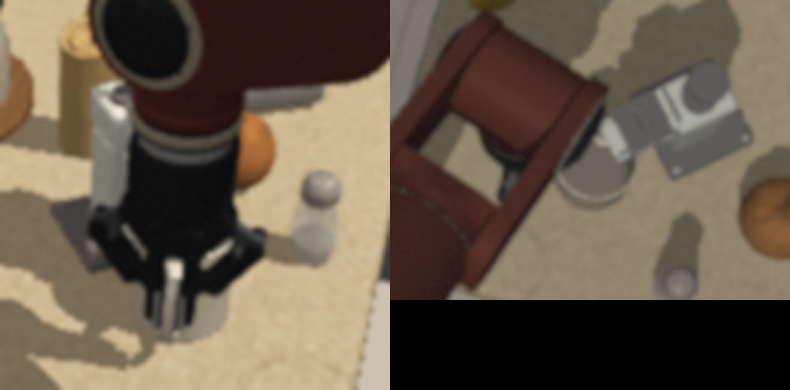

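Run:
```python
from h import *
p=[.5024,-.3271,-1.0802]
box=lambda x0,x1,y0,y1,z:[[x0,y0,z],[x1,y0,z],[x1,y1,z],[x0,y1,z]]
polys=[(disp(p,box(-.032,.02,-.02,.02,.118)),(255,0,0)),(disp(p,box(-.02,.02,-.02,.02,.177)),(0,255,0)),(disp(p,box(.023,.1135,-.05,.05,.009)),(255,0,255))]
m=np.array([.4804,-.2860]); print(m)
polys.append((np.array([[m[0]+.041*np.cos(t),m[1]+.041*np.sin(t),.098] for t in np.linspace(0,6.28,30)]),(0,128,255)))
x0,y0,w,h,s=320,168,90,65,8
raw=cv2.resize(cv2.imread("pics/top1.png")[y0:y0+h,x0:x0+w],None,fx=s,fy=s,interpolation=2)
for P,c in polys: cv2.polylines(raw,[np.round((proj("top",P)-[x0,y0]+.5)*s).astype(int)],True,c,1)
cv2.imwrite("pics/e.png",raw)
```

```text
[ 0.4804 -0.286 ]
```

View pics/e.png

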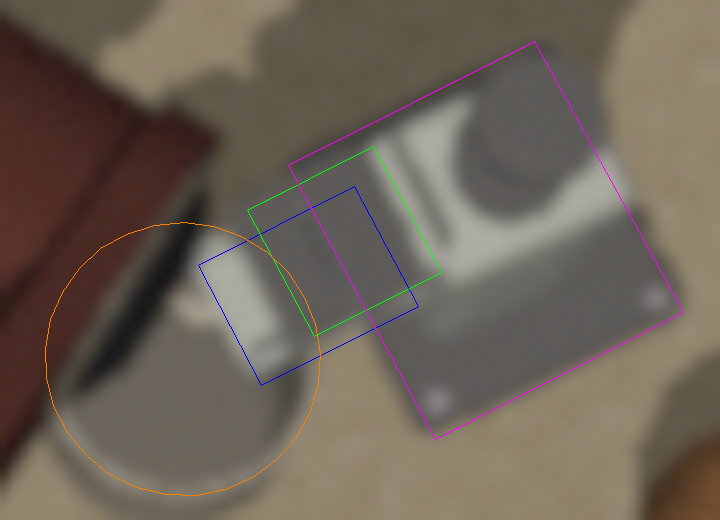

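Relative to the mouth lip (219,320 in the crop), the mug is about 2–3 mm from the drop point. I'll nudge it +2 mm, set it down, release and rise.

```bash
python3 -m creep '[[255,0,2,0,0],[255,0,2,1,0],[255,0,2,1.5,0],[255,0,2,1.5,0],[255,0,2,1.5,0]]'
python3 -m creep '[[100,0,0,0,0],[0,0,0,0,0],[0,0,0,0,0],[0,0,0,0,0],[0,0,0,0,0],[0,0,0,-20,0],[0,0,0,-50,0],[0,0,0,-90,0],[0,0,0,-130,0],[0,0,0,-170,0],[0,0,0,-205,0],[0,0,0,-205,0]]'
python3 - <<'E'
from h import *
o=ctrl.get_obs(); R=cv2.Rodrigues(o["tool_rot"])[0]; print(o["tool_pos"],R[:,:2])
b=np.array([.5297,-.378,.27]); print((R.T@(b-o["tool_pos"])*1000).round(1))
c=ctrl.calibration("wrist"); im=ctrl.get_image("wrist"); cv2.imwrite("pics/w4.png",im[:,:,::-1])
print(c)
for l in("mug","plunger","dispenser"): print(l,[(x["rect"],x["conf"]) for x in ctrl.boxes_of("wrist",l)])
E
```

```text
t: 6.05
tool_pos: [0.4932, -0.2173, 0.0552]
tool_rot: [2.376, 2.055, 0.001]
contact_force: [0.8, 1.6, 0.1]
opening: 0.0105
t: 7.05
tool_pos: [0.4961, -0.2196, 0.2699]
tool_rot: [2.365, 2.045, 0.007]
contact_force: [0.4, -0.4, 2.3]
opening: 0.0855
[ 0.4961231  -0.21956008  0.26993543] [[ 0.14457612  0.98940166]
 [ 0.98947245 -0.14447023]
 [-0.00648211  0.01458446]]
[-151.9   56.1    1.7]
{'fx': 309.70691628693146, 'fy': 309.70691628693146, 'cx': 321.9810539270995, 'cy': 197.39889861875716, 'R': array([[ 0.9895187 , -0.14357545,  0.01545434],
       [-0.14128124, -0.94041578,  0.30928589],
       [-0.02987235, -0.30822758, -0.95084352]]), 't': array([-0.52722269, -0.18910025,  0.36194669])}
mug [([282.3, 156.0, 73.2, 111.0], 0.56), ([276.0, 304.0, 54.5, 38.4], 0.21)]
plunger [([366.8, 321.8, 16.6, 26.5], 0.79), ([282.2, 157.0, 71.3, 107.4], 0.33)]
dispenser [([308.8, 225.7, 90.7, 120.9], 0.78)]
```

View pics/w4.png

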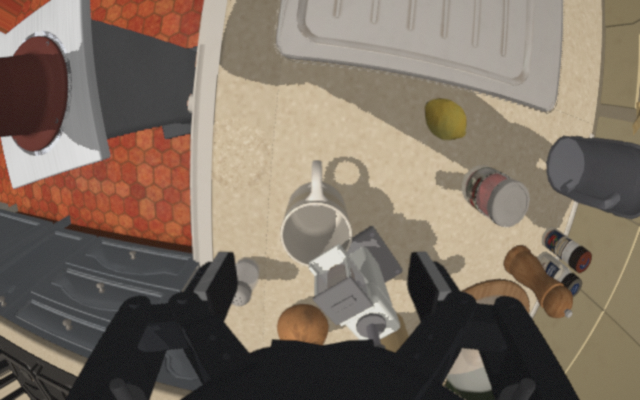

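The mug stands upright with its rim at (315,222); lip at about (326,262), knob at about (372,325). I check these with rays.

Run:
```python
from h import *
c=ctrl.calibration("wrist"); im=ctrl.get_image("wrist")
print("mug rim",ray((316,224),.094,c),"lipL",ray((309,264),.12,c),"lipR",ray((340,252),.12,c),"knob",ray((371,325),.217,c))
o=ctrl.get_obs();R=cv2.Rodrigues(o["tool_rot"])[0];print(o["tool_pos"],R[:,0])
cv2.imwrite("pics/f.png",cv2.resize(im[180:360,270:420],None,fx=3.3,fy=3.3,interpolation=2)[:,:,::-1])
```

```text
mug rim [ 0.4792 -0.2653  0.094 ] lipL [ 0.4673 -0.2982  0.12  ] lipR [ 0.5007 -0.2888  0.12  ] knob [ 0.518  -0.3056  0.217 ]
[ 0.49192149 -0.21695724  0.25739398] [0.14457326 0.98949307 0.0014271 ]
```

View pics/f.png

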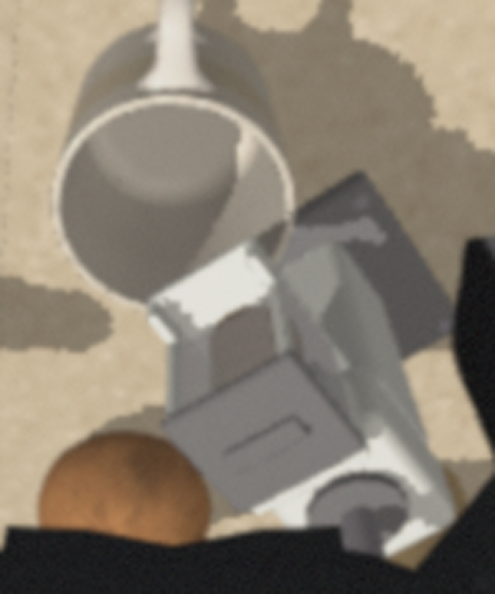

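Run:
```python
from h import *
c=ctrl.calibration("wrist")
F=lambda x,y:(270+x/3.3,180+y/3.3)
m=ray(F(174,207),.094,c); l=ray(F(150,306),.119,c); r=ray(F(253,243),.119,c); print("mug",m,ray(F(55,207),.094,c),ray(F(293,207),.094,c),ray(F(172,95),.094,c)); print("lip",l,r)
ax=np.array([-(r-l)[1],(r-l)[0]])/np.hypot(*(r-l)[:2]); print(np.hypot(*(r-l)[:2]),ax,"drop",(l+r)[:2]/2+.013*ax,(l+r)[:2]/2-.058*ax+0, "knob",(l+r)[:2]/2-.090*ax,"bush ray",ray(F(357,500),.158,c))
o=ctrl.get_obs(); R=cv2.Rodrigues(o["tool_rot"])[0]; print(o["tool_pos"],(R.T@(np.array([.5297,-.378,.27])-o["tool_pos"])*1000).round(1),ctrl.get_obs()["t"])
```

```text
mug [ 0.4827 -0.2877  0.094 ] [ 0.4435 -0.2823  0.094 ] [ 0.5218 -0.2936  0.094 ] [ 0.4877 -0.2486  0.094 ]
lip [ 0.4718 -0.3095  0.119 ] [ 0.5068 -0.2915  0.119 ]
0.03935733730830889 [-0.45734801  0.8892878 ] drop [ 0.48335448 -0.28893926] [ 0.51582618 -0.35207869] knob [ 0.53046132 -0.3805359 ] bush ray [ 0.529  -0.3685  0.158 ]
[ 0.49192149 -0.21695724  0.25739398] [-153.9   60.6  -13. ] 7.3
```

```bash
python3 -m creep '[[255,-35,14,0,0],[255,-70,28,0,0],[255,-105,42,0,0],[255,-135,53,0,0],[255,-150,59,0,0],[255,-155,61,0,0],[255,-155,61,10,0],[255,-155,61,20,0],[255,-155,61,24,0],[255,-155,61,26,0],[255,-155,61,26,0],[255,-155,61,26,0]]' 60
python3 - <<'E'
from h import *
for n in("side","top"): cv2.imwrite(f"pics/{n}2.png",ctrl.get_image(n)[:,:,::-1])
a=cv2.imread("pics/side2.png")[120:260,290:400]; b=cv2.imread("pics/top2.png")[130:250,300:430]
cv2.imwrite("pics/g.png",np.hstack([cv2.resize(a,(393,500),interpolation=2),cv2.copyMakeBorder(cv2.resize(b,(400,369),interpolation=2),0,131,0,0,0)]))
o=ctrl.get_obs(); print(o["tool_pos"],o["contact_force"],o["opening"])
E
```

```text
t: 8.3
tool_pos: [0.5308, -0.3788, 0.2338]
tool_rot: [2.376, 2.056, 0.0]
contact_force: [0.4, 0.7, -0.5]
opening: 0.0004
[ 0.53105104 -0.37937149  0.23455752] [-0.12688967 -0.19118874  0.69793002] 0.0001448879755516157
```

View pics/g.png

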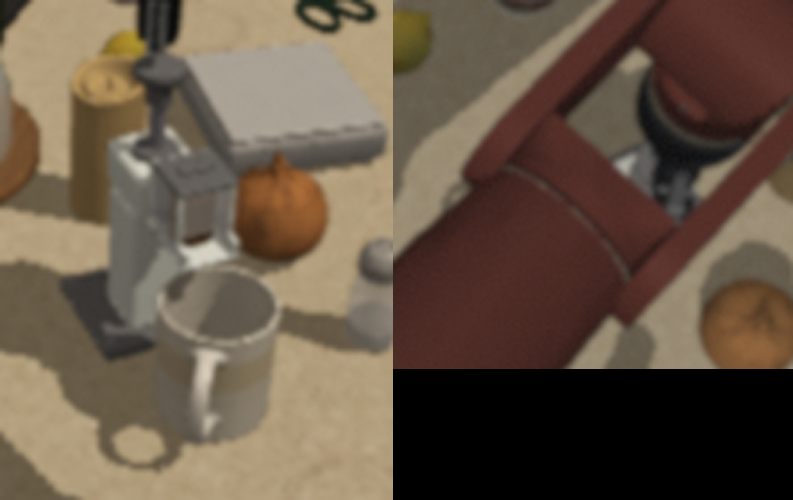

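Fingertips are centred over the knob (160,60), and the mug stands under the mouth at (218,305). That was my 12th picture, so I work by force from here, in small steps.

```bash
python3 -m creep '[[255,0,0,2,0],[255,0,0,4,0],[255,0,0,6,0],[255,0,0,8,0],[255,0,0,10,0],[255,0,0,12,0],[255,0,0,12,0]]'
python3 -m creep '[[255,0,0,2,0],[255,0,0,4,0],[255,0,0,4,0]]'
python3 -m creep '[[255,0,0,2,0],[255,0,0,4,0],[255,0,0,4,0]]'
python3 -m creep '[[255,0,0,2,0],[255,0,0,4,0],[255,0,0,4,0]]'
```

```text
t: 8.98
tool_pos: [0.5308, -0.3797, 0.2221]
tool_rot: [2.376, 2.054, 0.0]
contact_force: [-0.5, 0.7, 5.0]
opening: -0.0002
t: 9.23
tool_pos: [0.5309, -0.3798, 0.2185]
tool_rot: [2.376, 2.054, 0.0]
contact_force: [-0.5, 0.6, 4.6]
opening: 0.0001
t: 9.48
tool_pos: [0.5309, -0.3798, 0.2147]
tool_rot: [2.376, 2.054, 0.0]
contact_force: [-1.7, 1.1, 6.3]
opening: -0.0003
t: 9.73
tool_pos: [0.531, -0.3798, 0.211]
tool_rot: [2.376, 2.054, 0.0]
contact_force: [-2.1, 0.4, 5.8]
opening: -0.0001
```

```bash
python3 -m creep '[[255,0,0,2,0],[255,0,0,4,0],[255,0,0,6,0],[255,0,0,8,0],[255,0,0,8,0]]'
python3 -m creep '[[255,0,0,1,0],[255,0,0,2,0],[255,0,0,2,0]]'
```

```text
t: 10.15
tool_pos: [0.531, -0.3798, 0.2031]
tool_rot: [2.376, 2.054, 0.0]
contact_force: [-2.0, 0.8, 7.7]
opening: 0.0002
t: 10.4
tool_pos: [0.531, -0.3799, 0.2015]
tool_rot: [2.375, 2.054, 0.0]
contact_force: [-2.1, 1.6, 7.2]
opening: -0.0003
```

```bash
python3 -m creep '[[255,0,0,0.5,0],[255,0,0,1,0],[255,0,0,1,0]]'
python3 -m creep '[[255,0,0,0.5,0],[255,0,0,1,0],[255,0,0,1,0]]'
python3 -m creep '[[255,0,0,0.5,0],[255,0,0,0.5,0]]'
python3 -m creep '[[255,0,0,0.5,0],[255,0,0,0.5,0]]'
```

```text
t: 10.65
tool_pos: [0.5311, -0.3799, 0.2006]
tool_rot: [2.375, 2.054, 0.0]
contact_force: [-2.1, 2.1, 8.4]
opening: 0.0001
t: 10.9
tool_pos: [0.531, -0.3799, 0.1996]
tool_rot: [2.375, 2.054, 0.0]
contact_force: [-1.4, 1.7, 7.0]
opening: -0.0003
t: 11.07
tool_pos: [0.5311, -0.3799, 0.1992]
tool_rot: [2.375, 2.054, 0.0]
contact_force: [-1.9, 1.9, 7.6]
opening: -0.0
t: 11.23
tool_pos: [0.5311, -0.3799, 0.1987]
tool_rot: [2.375, 2.054, 0.0]
contact_force: [-1.7, 1.9, 8.1]
opening: 0.0
```

```bash
for i in 1; do python3 -m creep '[[255,0,0,0.5,0],[255,0,0,0.5,0]]'; python3 -m creep '[[255,0,0,0.5,0],[255,0,0,0.5,0]]';python3 -m creep '[[255,0,0,0.3,0],[255,0,0,0.3,0]]'; done
```

```text
t: 11.4
tool_pos: [0.531, -0.3799, 0.1982]
tool_rot: [2.375, 2.054, 0.0]
contact_force: [-4.1, 2.2, 8.4]
opening: 0.0002
t: 11.57
tool_pos: [0.5311, -0.3799, 0.1978]
tool_rot: [2.375, 2.054, 0.0]
contact_force: [-1.4, 2.1, 7.8]
opening: -0.0002
t: 11.73
tool_pos: [0.5311, -0.3799, 0.1975]
tool_rot: [2.375, 2.054, 0.0]
contact_force: [-3.0, 2.7, 7.7]
opening: 0.0001
```

```bash
python3 -m creep '[[255,0,0,0.4,0],[255,0,0,0.4,0]]'; python3 -m creep '[[255,0,0,0.4,0],[255,0,0,0.4,0]]';python3 -m creep '[[255,0,0,0.3,0],[255,0,0,0.3,0]]'
```

```text
t: 11.9
tool_pos: [0.5311, -0.3799, 0.1971]
tool_rot: [2.375, 2.054, 0.0]
contact_force: [-2.8, 2.0, 8.4]
opening: 0.0002
t: 12.07
tool_pos: [0.5311, -0.3799, 0.1967]
tool_rot: [2.375, 2.054, 0.0]
contact_force: [-3.0, 2.3, 8.1]
opening: 0.0004
t: 12.23
tool_pos: [0.5311, -0.3799, 0.1965]
tool_rot: [2.375, 2.054, 0.0]
contact_force: [-2.0, 2.4, 8.8]
opening: -0.0004
```

```bash
python3 -m creep '[[255,0,0,0.3,0],[255,0,0,0.3,0]]'; python3 -m creep '[[255,0,0,0.3,0],[255,0,0,0.3,0]]'; python3 -m creep '[[255,0,0,0.3,0],[255,0,0,0.3,0]]'
```

```text
t: 12.4
tool_pos: [0.5311, -0.3799, 0.1962]
tool_rot: [2.375, 2.054, 0.0]
contact_force: [-2.5, 2.0, 8.8]
opening: 0.0001
t: 12.57
tool_pos: [0.5311, -0.3799, 0.1959]
tool_rot: [2.375, 2.054, 0.0]
contact_force: [-2.3, 2.2, 8.1]
opening: -0.0
t: 12.73
tool_pos: [0.5311, -0.38, 0.1957]
tool_rot: [2.375, 2.054, 0.0]
contact_force: [-3.2, 2.7, 7.9]
opening: 0.0
```

```bash
python3 -m creep '[[255,0,0,0.3,0],[255,0,0,0.3,0]]'; python3 -m creep '[[255,0,0,0.3,0],[255,0,0,0.3,0]]'; python3 -m creep '[[255,0,0,0.3,0],[255,0,0,0.3,0]]'
```

```text
t: 12.9
tool_pos: [0.5311, -0.38, 0.1957]
tool_rot: [2.375, 2.054, 0.0]
contact_force: [-3.4, 3.0, 9.7]
opening: -0.0002
t: 13.07
tool_pos: [0.5312, -0.38, 0.1956]
tool_rot: [2.375, 2.053, 0.0]
contact_force: [-3.1, 2.6, 10.2]
opening: -0.0002
t: 13.23
tool_pos: [0.5312, -0.38, 0.1956]
tool_rot: [2.375, 2.053, 0.0]
contact_force: [-3.8, 2.8, 10.4]
opening: 0.0
```

Run:
```python
from h import *
import time
o=ctrl.get_obs(); print(o["t"],o["tool_pos"],o["contact_force"])
```

```text
13.2333 [ 0.53120704 -0.38003758  0.19557385] [-3.76729336  2.83479007 10.3734529 ]
```

Stop found at z = 0.1957; the arm yields about 2–3 N per commanded mm. I'm building up to about 17 N.

```bash
python3 -m creep '[[255,0,0,0.5,0],[255,0,0,1,0],[255,0,0,1,0]]'; python3 -m creep '[[255,0,0,0.4,0],[255,0,0,0.8,0],[255,0,0,0.8,0]]'
```

```text
t: 13.48
tool_pos: [0.5313, -0.3801, 0.1954]
tool_rot: [2.374, 2.053, 0.0]
contact_force: [-3.8, 3.5, 12.3]
opening: 0.0001
t: 13.73
tool_pos: [0.5314, -0.3802, 0.1952]
tool_rot: [2.374, 2.053, 0.0]
contact_force: [-4.4, 4.6, 14.5]
opening: 0.0004
```

```bash
python3 -m creep '[[255,0,0,0.5,0],[255,0,0,1,0],[255,0,0,1,0],[255,0,0,1,0]]'; python3 -m creep '[[255,0,0,0,0],[255,0,0,0,0],[255,0,0,0,0],[255,0,0,0,0]]';  python3 -m creep '[[255,0,0,0,0],[255,0,0,0,0],[255,0,0,0,0],[255,0,0,0,0]]'
```

```text
t: 14.07
tool_pos: [0.5315, -0.3803, 0.195]
tool_rot: [2.374, 2.053, 0.0]
contact_force: [-6.1, 5.2, 16.8]
opening: 0.0001
t: 14.4
tool_pos: [0.5315, -0.3803, 0.195]
tool_rot: [2.374, 2.053, 0.0]
contact_force: [-5.4, 4.7, 17.8]
opening: 0.0001
t: 14.73
tool_pos: [0.5315, -0.3803, 0.195]
tool_rot: [2.374, 2.052, 0.0]
contact_force: [-5.2, 4.6, 16.4]
opening: 0.0001
```

```bash
python3 -m creep '[[255,0,0,-4,0],[255,0,0,-8,0],[255,0,0,-13,0],[255,0,0,-18,0],[255,0,0,-24,0],[255,0,0,-30,0],[255,0,0,-40,0],[255,0,0,-55,0],[255,0,0,-75,0],[255,0,0,-95,0],[255,0,0,-110,0],[255,0,0,-110,0]]'
python3 -m creep '[[255,40,0,0,0],[255,80,0,0,0],[255,120,0,0,0],[255,160,0,0,0],[255,200,0,0,0],[255,210,0,0,0],[255,210,0,0,0],[255,210,0,0,0]]'
python3 - <<'E'
from h import *
o=ctrl.get_obs(); print(o["t"],o["tool_pos"],o["contact_force"])
c=ctrl.calibration("wrist")
def pw(X):
    v=c["R"]@np.array(X)+c["t"]; r=np.hypot(v[0],v[1]); th=np.arctan2(r,v[2]); return np.array([c["cx"],c["cy"]])+v[:2]/r*th*c["fx"]
for n in("wrist","side","top"):
    im=ctrl.get_image(n); cv2.imwrite(f"pics/{n}9.png",im[:,:,::-1])
    for l in("tablet1_center","mug","plunger","dispenser","onion","candle","lemon","salt_shaker","jam_jar"):
        print(n,l,[(np.round(b["rect"]).tolist(),round(b["conf"],2)) for b in ctrl.boxes_of(n,l)][:3])
m=[.4827,-.288]
P={"rim":m+[.094],"floor":m+[.01],"mag_low":[.5024,-.3271,.128],"knob_up":[.530,-.379,.222],"knob_down":[.53,-.379,.196]}
for k,X in P.items(): print(k,pw(X).round(),proj("side",X)[0].round(),proj("top",X)[0].round())
E
```

```text
t: 15.73
tool_pos: [0.532, -0.3808, 0.305]
tool_rot: [2.371, 2.05, 0.001]
contact_force: [0.3, -0.1, 1.0]
opening: -0.0001
t: 16.4
tool_pos: [0.5609, -0.1718, 0.299]
tool_rot: [-2.375, -2.056, 0.002]
contact_force: [0.4, -0.2, 0.0]
opening: 0.0
16.4 [ 0.56094508 -0.17179047  0.29896515] [ 0.42031813 -0.17154572  0.01790113]
wrist tablet1_center [([268.0, 278.0, 60.0, 65.0], 0.7), ([242.0, 197.0, 66.0, 92.0], 0.26)]
wrist mug [([246.0, 195.0, 62.0, 94.0], 0.86), ([351.0, 0.0, 49.0, 28.0], 0.77)]
wrist plunger []
wrist dispenser [([206.0, 274.0, 30.0, 27.0], 0.67), ([268.0, 278.0, 60.0, 67.0], 0.58)]
wrist onion []
wrist candle [([240.0, 197.0, 70.0, 91.0], 0.52)]
wrist lemon [([377.0, 137.0, 42.0, 42.0], 0.71), ([268.0, 277.0, 59.0, 68.0], 0.34)]
wrist salt_shaker [([204.0, 275.0, 30.0, 26.0], 0.57), ([419.0, 200.0, 60.0, 60.0], 0.35), ([264.0, 277.0, 100.0, 66.0], 0.29)]
wrist jam_jar [([416.0, 198.0, 65.0, 61.0], 0.9)]
side tablet1_center []
side mug [([231.0, 316.0, 43.0, 46.0], 0.69), ([386.0, 189.0, 19.0, 30.0], 0.55), ([308.0, 135.0, 48.0, 86.0], 0.48)]
side plunger [([328.0, 13
[... 467 characters left out ...]
 plunger [([379.0, 173.0, 18.0, 17.0], 0.78), ([313.0, 195.0, 48.0, 38.0], 0.35)]
top dispenser [([344.0, 175.0, 63.0, 48.0], 0.84)]
top onion [([399.0, 220.0, 34.0, 35.0], 0.75), ([311.0, 197.0, 51.0, 35.0], 0.68), ([379.0, 170.0, 20.0, 24.0], 0.63)]
top candle [([420.0, 166.0, 39.0, 30.0], 0.96)]
top lemon [([367.0, 258.0, 13.0, 17.0], 0.49), ([330.0, 103.0, 31.0, 32.0], 0.38)]
top salt_shaker [([366.0, 261.0, 18.0, 15.0], 0.66)]
top jam_jar [([329.0, 106.0, 30.0, 32.0], 0.74)]
rim [275. 266.] [350. 204.] [343. 212.]
floor [282. 238.] [348. 230.] [341. 216.]
mag_low [293. 304.] [343. 183.] [361. 201.]
knob_up [320. 387.] [333. 137.] [388. 182.]
knob_down [321. 370.] [333. 147.] [387. 184.]
```

All bystander boxes are unchanged and the knob box top is back at row 136. No pictures are left, so I check for the tablet in the mug by colour.

Run:
```python
from h import *
def an(f,cx,cy,r):
    im=cv2.imread(f); hsv=cv2.cvtColor(im,cv2.COLOR_BGR2HSV)
    m=((hsv[...,0]<18)&(hsv[...,1]>75)).astype(np.uint8)
    y0,x0=cy-r,cx-r; n,l,s,c=cv2.connectedComponentsWithStats(m[y0:cy+r,x0:cx+r])
    print(f,[(s[i][:5].tolist(),(c[i]+[x0,y0]).round().tolist(),im[y0:cy+r,x0:cx+r][l==i].mean(0).round().tolist()) for i in range(1,n) if s[i][4]>6])
an("pics/wrist9.png",278,255,36); an("pics/w4.png",316,224,34); an("pics/top9.png",342,214,20); an("pics/side9.png",350,208,24); an("pics/side2.png",350,208,24)
im=cv2.imread("pics/wrist9.png")
hsv=cv2.cvtColor(im,cv2.COLOR_BGR2HSV)
print("wrist9 H/S/V grid, rows 206..290, cols 248..308")
for y in range(206,292,6): print(y,["%d/%d/%d"%tuple(hsv[y,x]) for x in range(250,310,6)])
```

```text
pics/wrist9.png [([37, 24, 15, 9, 82], [285.0, 248.0], [63.0, 85.0, 108.0])]
pics/w4.png []
pics/top9.png [([16, 14, 11, 11, 90], [343.0, 213.0], [49.0, 67.0, 84.0])]
pics/side9.png [([30, 0, 18, 10, 157], [365.0, 188.0], [33.0, 57.0, 87.0])]
pics/side2.png [([16, 1, 6, 3, 11], [345.0, 186.0], [42.0, 55.0, 70.0]), ([30, 0, 18, 10, 158], [365.0, 188.0], [32.0, 55.0, 85.0])]
wrist9 H/S/V grid, rows 206..290, cols 248..308
206 ['19/59/206', '18/58/208', '19/58/207', '19/57/207', '18/28/166', '17/28/166', '18/55/212', '19/58/132', '19/58/188', '19/61/205']
212 ['19/58/206', '19/59/207', '19/58/207', '19/58/206', '18/28/197', '19/25/218', '19/59/202', '17/59/134', '18/55/148', '19/59/206']
218 ['18/59/209', '18/56/209', '18/57/207', '18/31/165', '19/22/222', '17/28/211', '16/27/140', '17/31/116', '19/53/129', '19/54/137']
224 ['19/59/208', '19/60/205', '18/39/149', '16/38/147', '19/18/227', '19/38/114', '19/39/111', '18/38/115', '17/35/118', '18/53/130']
230 ['18/63/202', '19/59/204', '20/54/136', '19/40/153', '19/22/225', '19/38/129', '20/53/110', '20/52/113', '18/39/119', '21/34/121']
2
[... 628 characters left out ...]
25', '20/30/101', '105/15/33', '90/8/33']
266 ['19/33/122', '18/35/123', '21/34/121', '17/34/120', '18/33/115', '17/36/114', '17/36/113', '17/32/72', '0/0/32', '100/22/35']
272 ['18/34/127', '20/31/123', '18/32/119', '19/35/115', '21/36/114', '18/34/112', '21/30/110', '23/21/48', '130/26/30', '0/0/31']
278 ['18/45/206', '19/33/123', '19/33/122', '18/33/115', '18/34/113', '18/34/112', '25/17/164', '102/44/29', '135/19/27', '135/17/30']
284 ['19/49/83', '17/36/128', '19/35/117', '17/31/115', '21/26/126', '26/9/226', '30/12/110', '150/9/29', '105/18/28', '120/16/32']
290 ['120/10/26', '102/43/30', '120/16/31', '27/14/166', '27/13/213', '26/15/134', '135/18/29', '130/25/31', '60/9/30', '0/0/33']
```

The top view shows one brown disc of about 11 px inside the mug at (343,213), a 30 mm tablet being about 13 px. The wrist view shows a matching blob at (285,248), and the mug was empty there before. Handing in.

```bash
python3 -c "
from station import ctrl
print(ctrl.finish_job())"
```

```text
the job is handed in; nothing more can be done
None
```

I stood the large mug under the dispenser's mouth and let go. I then pressed the knob to its stop, held it there, and let it come all the way up. The job was handed in at about 18 s of the 48 s allowed.

- **Mug position:** the wrist camera put the mug about 2 mm from the drop point, measured after release and before pressing. Its box in the last top picture agrees with that. The mug network missed it in the last side picture, so that view does not confirm it.
- **Knob:** the vertical force was about 17 N at the stop for at least 0.7 s, or about 18.5 N with the sideways part. The stop was felt at z = 0.196 m. After release the knob's box in the side picture was back at its starting height.
- **Tablet:** one brown disc of one tablet's size shows inside the mug in both the top and wrist pictures. I had used up my 12 picture views, so this was a colour check, not seen by eye. The tablet network gave no detection in the side and top pictures, and its wrist hits lay on the dispenser and the mug as a whole, so they don't confirm it.
- **Bystanders:** the candle, onion, salt shaker and jam jar are at their starting pixels to within a few pixels. The lemon matches in the side picture only; the top network missed it at the end.

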